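# Close the keeper bar on a kit of wrist pins and prove the catch

### The job

One of the three wrist pins in the kit tray sticks out at the front: with the keeper bar still swung wide open, push that pin fully home against the back of its trough. Then swing the keeper bar shut, past the resistance of its sprung catch until it snaps home against the stops, and let go of it. Last, prove the catch: tug the bar's post back towards open with about 5 N (half a kilo), steadily for half a second, without pulling it out of the catch, and leave the bar shut; do not force the bar (40 N at most) or knock over or shift the nut jar, the valve or the oiler.

Things in the scene. Friction and masses are not known exactly. Their poses are not given: they have to be found in the camera images.
- kit_tray: Fixed aluminium bench tray on a dark steel base plate. Origin on the bench under the troughs' centre; -x is its open front (towards the robot), +y its left. Three troughs run along x, centred at y = -34, 0, +34 mm, 27 mm wide, floor 10 mm above the bench, walls 7 mm thick with tops at 27 mm, open at the front (x = -40 mm). Base plate 6 mm thick, x -74 to +48, y -124 to +92 mm
- pin_0: wrist pin: plain grey steel tube 64 mm long, 24 mm diameter, lying in one of the troughs. Origin under its middle at its underside, own x along its length. Fully home its rear end touches the back wall: its origin is then at tray x = -4 mm. One of the three pins (any) starts 18 to 28 mm out towards the front
- pin_1: wrist pin, the same as pin_0
- pin_2: wrist pin, the same as pin_0
- keeper (a joint): keeper bar's angle about its upright hinge (rad): 0 shut across the trough fronts against the stops; grows as it opens, free end swinging to the front (tray -x), counterclockwise from above; at most 1.9. Shutting, it meets the catch's sprung ball at 0.11 (about 10 N at the post to ride over it; as much to pull it out); past the crest at 0.054 it is drawn to 0
- keeper_hinge (a point): point on the hinge axis of the keeper bar, 22 mm above the bench, at tray x = -50, y = -95 mm (right front corner)
- keeper_post (a point): top centre (72 mm above the bench) of the upright 14 mm steel post on the bar's free end, 205 mm from the hinge. Bar: flat steel, 14 mm wide, 22 to 32 mm above the bench. Shut, the post stands at tray x = -50, y = +110 mm, beyond the base plate, free on all sides. Axes turn with the bar: y along it away from the hinge, -x the way it opens, +x the way it shuts
- nut_jar: glass jar, 60 mm diameter, 78 mm high, standing loose on the bench; leave it alone. Origin under its centre
- valve_in: engine valve standing loose on its head, 39 mm diameter at the foot, 115 mm high, behind the tray; leave it alone. Origin under its centre
- oiler: red oiler bottle, 64 mm diameter, 201 mm high, standing loose; leave it alone. Origin under its centre
- trough_back (a point): middle of the inner face of the back wall that closes all three troughs (tray x = +28 mm, wall top 33 mm above the bench), at floor height; axes as the tray's
- catch (a point): top of the sprung ball, 12 mm diameter, 20 mm above the bench, in a low steel catch block (30 x 24 mm, top at 13 mm) on the tray's left front, 165 mm from the hinge. A rounded rib under the bar snaps over it. When the shut bar's post is tugged with 5 N the ball yields and the bar gives 0.004 to 0.008 rad (1 to 1.5 mm), then returns
There are look-alikes about, which are no part of the job. Leave any yellow look-alike of the pin_1 alone.

How it is judged:
By the outcome, as a careful person would: the job done as asked, in the order asked, and still so for the second after the job is handed in, with the robot touching nothing.
It also fails if it takes over 72 s, if anything falls off the work surface, if the arm or the gripper's body presses on something with over 40 N, if the wrist force passes 120 N, or if a joint passes its speed limit or range.

### The arm

A 6-joint arm with a two-finger parallel gripper is mounted at the origin on a cart in front of the work surface, level with it; the furniture and walls round the work are solid. World frame = base frame: x ahead of the robot, y to its left, z up, the work surface at z = 0. Lengths are in mm, angles in rad, forces in N, time in s.
With the tool pointing down it reaches from about 325 to 900 mm from the base axis. Payload 6.1 kg.
Tool frame: the origin (TCP) lies at the very end of the fingers, on their centre line; the grasp point (between the pads) lies 19 mm behind it; z points along the fingers, y is the direction in which the jaws open and shut (so a half turn about z gives the same grasp; the last joint's range is limited). The gripper opens to 85 mm and grips with 20 to 120 N. Pads are 22 mm wide; open, the fingers measure 114 mm over their backs; the gripper's body (76 mm by 85 mm) begins 54 mm behind the grasp point. The pads swing forward as they close: fully open they stand 13 mm farther back than shut.
Start: joints at [1.146, 0.22, 1.526, -0, 1.395, -0.126], TCP at [183.982, 597.299, 231.3] pointing down, gripper open.
Joint ranges: [-2.98, 2.98], [-0.91, 2.08], [0.09, 2.57], [-1.24, 4.39], [0.2, 2.65], [-2.68, 2.68]. Speed limits (rad/s): [2.57, 2.57, 3.01, 3.14, 3.14, 3.14].

### API

Orientations are given as a unit quaternion [x, y, z, w].
In Python, from station import arm gives the robot as it stands. The module is installed in compiled form; this text tells all that it offers.
- The arm moves only by the shell command python3 -m pendant 'ROWS'. ROWS is JSON, one flat list of numbers, 7 for each row, row after row: the finger opening in mm, from 0 to 85.4, then the shift along the tool's x, y, z in units of 30 mm (1.0 is 30 mm), then the turn, a rotation vector about the tool's x, y, z in units of 6 degrees (1.0 is 6 degrees). A call has 1 to 20 rows; each row is the pose to reach, as a shift and turn from the pose commanded when the call began, along the tool's axes at that moment; what a row does not reach only later rows make up. A row lasts 1/12 s, in which the tool goes at most 41.7 mm and 7.16 degrees, less where a joint would pass 70% of its speed; a pose out of reach is approached as far as the arm can. A call with a gripper value outside its range is refused whole. The fingers move at their own pace and stop on an object; the grip force is fixed at half the most. Time passes only in rows, so rows that repeat a pose let the fingers close. It gives the time, the measured TCP pose, the force and the opening at its end, in the units of the state.
- arm.observe(): the state, without advancing time (a new reading comes with each control period).
- arm.get_image(name): name is "scene" or "top" or "wrist"; returns (picture, depth): 400x640x3 uint8, red, green, blue; 400x640 float32, mm along the optical axis (not along the pixel's ray), 0 where there is no reading.
- arm.camera_model(name): a dict with "vertical_fov" (degrees; the focal length in pixels is half the picture's height over the tangent of half this angle, whatever the lens; pixels are square), "cx", "cy" (the principal point, pixels), "view" (4x4, takes a point from world to camera coordinates). Camera axes: x right, y up, looking along -z (the intrinsics and any distortion apply to the point x, -y, -z); pixel columns grow to the right and rows downward; lengths in mm; the calibration is good to about 2 mm. A picture is of the moment at which its call begins: read the wrist's pose just before it. camera_model takes no time and is no camera call; for the wrist camera it gives the pose at the moment of the call.
- arm.job_done(): hands the job in, once; it reports no verdict.
The state is a dict: "time": time; "joints": joint angles; "qvel": joint speeds; "joint_torque": joint torques, N m; "eef_pos": TCP position; "ee_rot": TCP orientation; "wrist_force": force on the tool from outside, world axes, zero at the start; "ft_torque": the same for the moment, N m; "finger_gap": opening from 0.0 (shut) to 1.0 (fully open).
Only numpy, scipy, OpenCV 4.12 (cv2) and the standard library are available. Lean on these libraries where they do the work, as an engineer would, in place of code of your own. Each camera call takes 0.05 s, during which the arm holds its last target. There are 200 camera calls.

## Working session

There is one attempt and no reset: what is moved stays moved. The work goes in short steps, Python scripts to look and compute and a shell command to move; the robot and the scene stay as the last step left them, time stands still between calls to the robot, and variables do not carry over. Pictures are saved under pics/ and viewed, about 8 in all and at most 12, crops included, and the job is handed in when it is done.

```bash
mkdir -p pics
cat > h.py <<'E'
import numpy as np, cv2
from station import arm
def shot(n,f=None):
    m=arm.camera_model(n); p,d=arm.get_image(n)
    np.savez(f'{n}.npz',p=p,d=d,**{k:np.array(v) for k,v in m.items() if not isinstance(v,(str,dict))})
    cv2.imwrite(f or f'pics/{n}.png',p[:,:,::-1]); return p,d,m
def ray(m,h=400):
    f=h/2/np.tan(np.radians(float(m['vertical_fov']))/2); return f
def px2w(m,u,v,d):
    f=ray(m);V=np.array(m['view']); c=np.array([(u-m['cx'])/f*d,-(v-m['cy'])/f*d,-d,1]); return (np.linalg.inv(V)@c)[:3]
def onz(m,u,v,z):
    a=px2w(m,u,v,1.);b=px2w(m,u,v,1000.); return a+(b-a)*(z-a[2])/(b[2]-a[2])
def w2px(m,P):
    f=ray(m); c=np.array(m['view'])@np.append(P,1.); return m['cx']+f*c[0]/-c[2], m['cy']-f*c[1]/-c[2]
E
python3 - <<'E'
from h import *
print(arm.observe())
for n in('top','scene'):
    p,d,m=shot(n); print({k:(v if np.size(v)<20 else 0) for k,v in m.items()})
E
```

```text
{'time': 0.0, 'joints': array([ 1.14589488e+00,  2.21228744e-01,  1.52755364e+00,  8.70627225e-06,
        1.39467023e+00, -1.26122347e-01]), 'qvel': array([ 0.00081211,  0.00135037,  0.00087906,  0.00070924, -0.00178747,
        0.00052321]), 'joint_torque': array([-4.08928390e-04, -4.96913195e+01, -3.89388156e+01, -3.34845217e-04,
        1.14321389e-02,  2.72177510e-05]), 'eef_pos': array([183.74965419, 596.78525388, 230.22801081]), 'ee_rot': array([ 1.48835205e-01,  9.88861576e-01, -8.93743752e-04, -2.57115583e-04]), 'wrist_force': array([ 0.2090623 ,  0.53694808, -0.65808394]), 'ft_torque': array([ 0.02353929,  0.03769033, -0.02262732]), 'finger_gap': 1.0043686931704092}
{'vertical_fov': 51.679121490137234, 'cx': 322.18117958842777, 'cy': 206.15565282102693, 'view': array([[-7.12876462e-02, -9.97435577e-01, -6.35146074e-03,
        -2.11735933e+02],
       [ 9.73388855e-01, -7.09565301e-02,  2.17897470e-01,
        -6.50759213e+02],
       [-2.17789366e-01,  9.35095662e-03,  9.75950999e-01,
        -9.57240209e+02],
       [ 0.00000000e+00,  0.00000000e+00,  0.00000000e+00,
         1.00000000e+00]])}
{'vertical_fov': 43.37109749607473, 'cx': 319.5501118435466, 'cy': 199.25704202962595, 'view': array([[-8.63875922e-01, -5.03703238e-01,  1.19974945e-03,
         4.22789520e+02],
       [ 3.78537762e-01, -6.47635901e-01,  6.61269160e-01,
        -4.50826261e+02],
       [-3.32306417e-01,  5.71708656e-01,  7.50147758e-01,
        -6.88501434e+02],
       [ 0.00000000e+00,  0.00000000e+00,  0.00000000e+00,
         1.00000000e+00]])}
```

View pics/top.png

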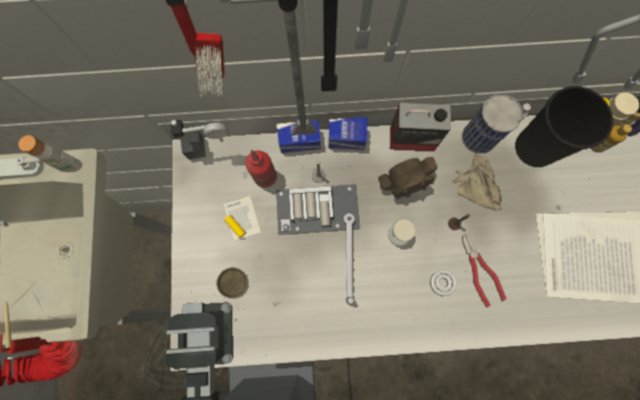

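View pics/scene.png

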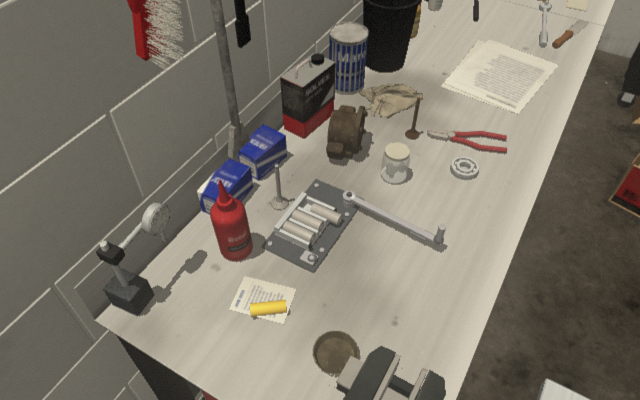

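Top view: the tray is at about (317,208), hinge at (349,218) and post at (351,300), with the bar swung open. The three pins are at (297,205), (311,206) and (325,209); the right one seems to stick out. The yellow look-alike at (235,227) is to be left alone. The oiler is at (261,168), valve at (319,172) and jar at (402,233).

Run:
```python
from h import *
for n,(x0,x1,y0,y1) in dict(top=(265,375,160,310),scene=(250,460,160,275)).items():
    z=np.load(n+'.npz'); k=min(800/(x1-x0),590/(y1-y0))
    cv2.imwrite(f'pics/{n}_c.png',cv2.resize(z['p'][y0:y1,x0:x1,::-1],None,fx=k,fy=k,interpolation=cv2.INTER_CUBIC)); print(n,k)
z=np.load('top.npz');m=z
for nm,u,v,h in [('hinge',349,218,32),('post',351,301,72),('plateL front',278,234,6),('plateR back',356,185,6),('plateL back',277,190,6),('plateR front',358,231,6),('pinA back',295,194,34),('pinA fr',299,219,34),('pinC b',323,194,34),('pinC f',327,224,34)]:
    print(nm,onz(m,u,v,h).round(1),px2w(m,u,v,float(z['d'][v,u])).round(1))
```

```text
top 3.933333333333333
scene 3.8095238095238093
hinge [ 606.4 -324.9   32. ] [ 605.2 -324.4   38.6]
post [ 399.4 -309.6   72. ] [ 399.4 -309.4   75.7]
plateL front [ 582.4 -138.2    6. ] [ 583.6 -137.4   -1.6]
plateR back [ 699.7 -353.2    6. ] [ 7.014e+02 -3.538e+02 -1.000e-01]
plateL back [ 701.3 -141.2    6. ] [ 700.7 -141.4    8.5]
plateR front [ 575.1 -347.3    6. ] [ 5.760e+02 -3.479e+02  3.000e-01]
pinA back [ 679.5 -190.2   34. ] [ 680.6 -190.    29.8]
pinA fr [ 612.8 -196.7   34. ] [ 617.4 -195.5   10.1]
pinC b [ 674.2 -262.8   34. ] [ 680.8 -263.2    8.3]
pinC f [ 594.6 -267.3   34. ] [ 594.4 -267.3   34.8]
```

View pics/top_c.png

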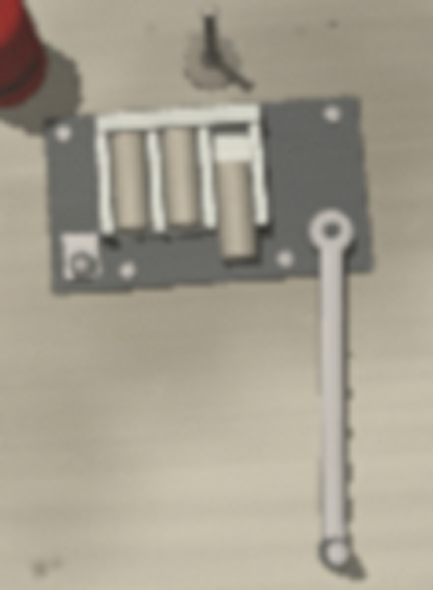

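View pics/scene_c.png

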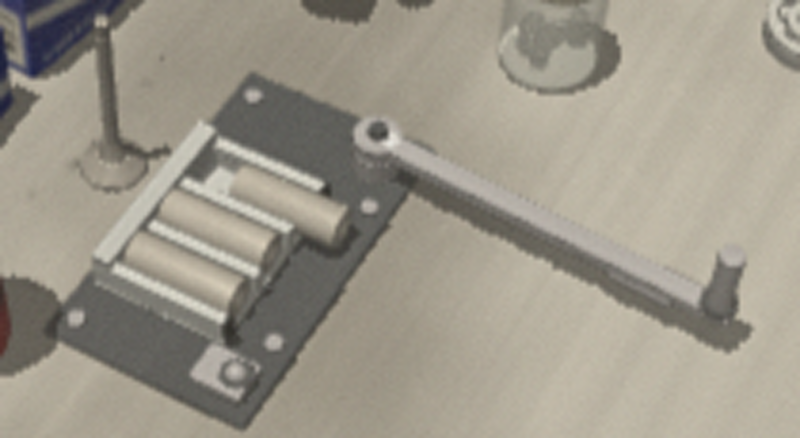

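The right-hand pin (tray y = -34; crop (237,200)) sticks out at the front, while the other two are home. The catch is at crop (82,263) and the hinge at (331,230). Next I fit the tray pose and find the oiler, post and valve.

```bash
cat >> h.py <<'E'
def rigid(L,W):
    L=np.array(L,float)[:,:2];W=np.array(W)[:,:2];a=L-L.mean(0);b=W-W.mean(0)
    th=np.arctan2((a[:,0]*b[:,1]-a[:,1]*b[:,0]).sum(),(a*b).sum());R=np.array([[np.cos(th),-np.sin(th)],[np.sin(th),np.cos(th)]])
    t=W.mean(0)-R@L.mean(0);return th,R,t,(L@R.T+t-W)
E
python3 - <<'E'
from h import *
m=np.load('top.npz')
k=3.9333;L=[];W=[]
for (x,y),l,h in [((48,118),(48,92),6),((359,97),(48,-124),6),((373,271),(-74,-124),6),((53,293),(-74,92),6),((331,230),(-50,-95),34),((82,263),(-50,70),18),((110,120),(32,47),33) ]:
    L.append(l);W.append(onz(m,265+x/k-.4,160+y/k-.4,h))
th,R,t,r=rigid(L,W);print('tray',t,th,r.round(1))
m2=np.load('scene.npz')
T=lambda p:np.round(R@np.array(p)+t,1)
print('hinge',T((-50,-95)),'post shut',T((-50,110)),'pin front home',T((-36,-34)))
pc=[onz(m,265+x/k-.4,160+y/k-.4,34)[:2] for x,y in [(235,158),(239,250)]]
print('pin back/front tray',[(R.T@(p-t)).round(1) for p in pc])
p=onz(m,265+337/k-.4,160+552/k-.4,72)[:2];print('post',p,R.T@(p-t)-[-50,-95])
p2=onz(m2,250+732/3.81,160+253/3.81,72)[:2];print('post scene',p2)
# clouds for oiler, jar, valve
for n in('top','scene'):
    z=np.load(n+'.npz');v,u=np.mgrid[0:400,0:640];d=z['d'];f=ray(z)
    c=np.stack([(u-z['cx'])/f*d,-(v-z['cy'])/f*d,-d,np.ones_like(d)],-1)@np.linalg.inv(z['view']).T
    rgb=z['p'].astype(int);red=(rgb[...,0]>110)&(rgb[...,1]<60)&(d>0)&(c[...,0]>500)&(c[...,0]<800)&(abs(c[...,1]+150)<150)&(c[...,2]<250)&(c[...,2]>10)
    q=c[red][:,:3];print(n,'oiler',len(q),np.percentile(q,[3,50,97],axis=0).round(0).tolist(), [ (R.T@(np.percentile(q,a,axis=0)[:2]-t)).round() for a in(3,50,97)])
E
```

```text
tray [ 654.75658111 -230.01863388] -0.001529886458618978 [[ 0.4  2.6]
 [ 0.8 -1. ]
 [-0.9 -2.2]
 [-1.2  0.4]
 [-1.3 -0.8]
 [ 6.1 -0.3]
 [-3.9  1.3]]
hinge [ 604.6 -324.9] post shut [ 604.9 -119.9] pin front home [ 618.7 -264. ]
pin back/front tray [array([  3.9, -35.2]), array([-57.7, -33.4])]
post [ 401.95082807 -308.1336048 ] [-202.6859502    16.49835655]
post scene [ 402.82735241 -308.4133316 ]
top oiler 215 [[715.0, -136.0, 121.0], [733.0, -121.0, 129.0], [763.0, -102.0, 153.0]] [array([60., 94.]), array([ 78., 109.]), array([108., 128.])]
scene oiler 628 [[718.0, -128.0, 111.0], [737.0, -98.0, 127.0], [767.0, -77.0, 183.0]] [array([ 63., 102.]), array([ 82., 133.]), array([112., 154.])]
```

```bash
python3 -m pendant '[0,-10,-11.6,0.5,0,0,-1, 0,-10,-11.6,0.5,0,0,-1, 0,-10,-11.6,0.5,0,0,-1, 0,-10,-11.6,0.5,0,0,-1, 0,-10,-11.6,0.5,0,0,-1, 0,-10,-11.6,0.5,0,0,-1, 0,-10,-11.6,0.5,0,0,-1, 0,-10,-11.6,0.5,0,0,-1, 0,-10,-11.6,0.5,0,0,-1, 0,-10,-11.6,0.5,0,0,-1, 0,-20.4,-23.7,2.6,0,0,-2.85, 0,-20.4,-23.7,2.6,0,0,-2.85, 0,-20.4,-23.7,2.6,0,0,-2.85, 0,-20.4,-23.7,2.6,0,0,-2.85, 0,-20.4,-23.7,2.6,0,0,-2.85, 0,-20.4,-23.7,2.6,0,0,-2.85, 0,-20.4,-23.7,2.6,0,0,-2.85, 0,-20.4,-23.7,2.6,0,0,-2.85, 0,-20.4,-23.7,2.6,0,0,-2.85, 0,-20.4,-23.7,2.6,0,0,-2.85]'
python3 - <<'E'
from h import *
s=arm.observe();print(s['time'],s['eef_pos'],s['ee_rot'],s['joints'],s['wrist_force'])
E
```

```text
time: 1.77
eef_pos: [512.4, -155.8, 167.2]
ee_rot: [0.0, 1.0, 0.0, -0.0]
wrist_force: [0.8, 0.6, 0.4]
finger_gap: 0.001
1.7667 [ 512.4195355  -155.80838325  167.23623657] [ 4.54574284e-04  9.99999860e-01  1.77070593e-04 -2.06943710e-04] [-4.42558973e-01  6.31511483e-02  1.82509463e+00  1.50508602e-04
  1.25387249e+00 -2.01249309e+00] [0.77354331 0.58400915 0.44779329]
```

```bash
python3 -m pendant '[0,-1.4,-3.6,0.4,0,0,0, 0,-1.4,-3.6,0.4,0,0,0, 0,-1.4,-3.6,0.4,0,0,0, 0,-1.4,-3.6,0.4,0,0,0, 0,-1.4,-3.6,0.4,0,0,0, 0,-1.4,-3.6,0.4,0,0,0]'
python3 - <<'E'
from h import *
s=arm.observe();print(s['eef_pos'])
p,d,m=shot('wrist');print({k:(v if np.size(v)<20 else 0) for k,v in m.items()})
E
```

```text
time: 2.27
eef_pos: [553.7, -261.3, 155.1]
ee_rot: [0.0, 1.0, 0.001, -0.001]
wrist_force: [0.5, -0.5, 0.3]
finger_gap: 0.004
[ 553.66551652 -261.27002576  155.05234659]
{'vertical_fov': 63.087333414562956, 'cx': 316.4574438674988, 'cy': 195.9059615005782, 'view': array([[ 8.63415710e-04,  9.99997483e-01,  2.07065487e-03,
         2.60502330e+02],
       [-9.66269191e-01,  1.36755232e-03, -2.57530544e-01,
         5.48575460e+02],
       [-2.57532728e-01, -1.77845409e-03,  9.66267940e-01,
        -1.61975703e+02],
       [ 0.00000000e+00,  0.00000000e+00,  0.00000000e+00,
         1.00000000e+00]])}
```

View pics/wrist.png

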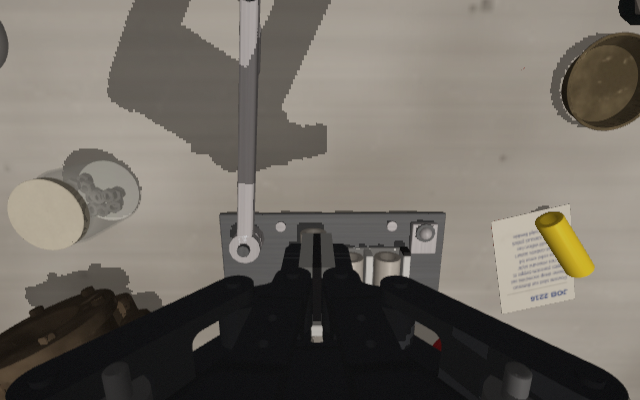

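Wrist view: the protruding pin's front is at (312,226), hinge at (243,246), catch ball at (426,233), and the front plate corners at (221,213) and (445,212). The fingers are in line with the pin.

Run:
```python
from h import *
m=np.load('wrist.npz')
L=[(-74,-124),(-74,92),(-50,-95),(-50,70)];W=[onz(m,221,213,6),onz(m,445,212,6),onz(m,243,246,34),onz(m,426,232,19)]
th,R,t,r=rigid(L,W);print(t,th,r.round(1))
for u,v in[(299,225),(325,225),(312,225)]:
  p=onz(m,u,v,34)[:2];print(p,R.T@(p-t))
print('shut post',R@[-50,110]+t,'hinge',R@[-50,-95]+t)
```

```text
[ 652.65273097 -228.99725859] 0.01727695801328208 [[-1.4 -3.7]
 [-4.5  2.1]
 [ 0.9  0.3]
 [ 5.   1.3]]
[ 584.06073874 -276.02936467] [-69.39428666 -45.84008486]
[ 584.09677402 -253.76002673] [-68.97352948 -23.57469301]
[ 584.0787548  -264.89567094] [-69.18392649 -34.708364  ]
shut post [ 600.75982228 -119.87748023] hinge [ 604.30142247 -324.84688543]
```

```bash
python3 -m pendant '[0,0.1,-0.1,4.15,0,0,0, 0,0.1,-0.1,4.15,0,0,0, 0,0.1,-0.1,4.15,0,0,0, 0,0.1,-0.1,4.15,0,0,0, 0,0.1,-0.1,4.15,0,0,0, 0,0.1,-0.1,4.15,0,0,0]'
```

```text
time: 2.82
eef_pos: [552.7, -264.7, 33.9]
ee_rot: [-0.0, 1.0, -0.001, 0.001]
wrist_force: [0.0, -1.3, 1.3]
finger_gap: 0.0
```

```bash
python3 -m pendant '[0,0,0,0.14,0,0,0, 0,0,0,0.14,0,0,0, 0,-0.2,0,0.14,0,0,0, 0,-0.4,0,0.14,0,0,0, 0,-0.6,0,0.14,0,0,0, 0,-0.75,0,0.14,0,0,0, 0,-0.85,0,0.14,0,0,0, 0,-0.95,0,0.14,0,0,0, 0,-1.05,0,0.14,0,0,0, 0,-1.15,0,0.14,0,0,0, 0,-1.25,0,0.14,0,0,0, 0,-1.35,0,0.14,0,0,0, 0,-1.4,0,0.14,0,0,0, 0,-1.4,0,0.14,0,0,0]'
python3 - <<'E'
from h import *
shot('scene','pics/s2.png')
z=np.load('scene.npz');x=z['p'][175:275,255:375,::-1];cv2.imwrite('pics/s2c.png',cv2.resize(x,None,fx=5,fy=5,interpolation=cv2.INTER_CUBIC))
E
```

```text
time: 3.98
eef_pos: [593.6, -264.8, 27.2]
ee_rot: [0.0, 1.0, -0.0, 0.0]
wrist_force: [-0.2, -0.4, 0.9]
finger_gap: 0.003
```

View pics/s2c.png

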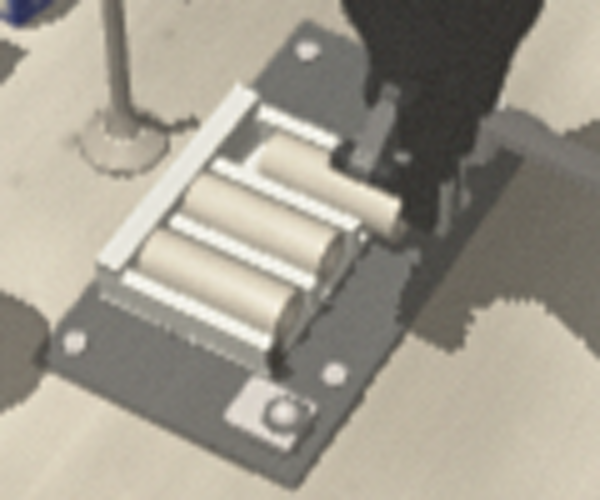

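The pin still shows about 15–20 mm out and the finger sits at its front, with little force. I'll raise the tool slightly and push on in small steps.

```bash
python3 -m pendant '[0,-0.05,0,-0.07,0,0,0, 0,-0.1,0,-0.07,0,0,0, 0,-0.15,0,-0.07,0,0,0, 0,-0.2,0,-0.07,0,0,0, 0,-0.25,0,-0.07,0,0,0, 0,-0.3,0,-0.07,0,0,0, 0,-0.3,0,-0.07,0,0,0]'
python3 - <<'E'
from h import *
shot('scene','pics/s3.png')
z=np.load('scene.npz')
for u,v in[(255+400/5,175+205/5),(255+255/5,175+150/5),(255+340/5,175+240/5)]: print(onz(z,u,v,30).round(1))
print(arm.observe()['wrist_force'])
E
```

```text
time: 4.62
eef_pos: [602.6, -264.8, 29.4]
ee_rot: [0.0, 1.0, -0.0, 0.0]
wrist_force: [0.0, -0.0, 0.7]
finger_gap: -0.001
[ 604.8 -259.8   30. ]
[ 670.6 -255.3   30. ]
[ 616.7 -231.9   30. ]
[ 0.66735138  0.31678435 -0.07505671]
```

```bash
python3 -m pendant '[0,-0.03,0,0,0,0,0, 0,-0.06,0,0,0,0,0, 0,-0.09,0,0,0,0,0, 0,-0.09,0,0,0,0,0]'; python3 -m pendant '[0,-0.02,0,0,0,0,0, 0,-0.04,0,0,0,0,0, 0,-0.04,0,0,0,0,0]'
```

```text
time: 5.0
eef_pos: [605.1, -264.7, 29.3]
ee_rot: [0.0, 1.0, -0.0, 0.0]
wrist_force: [-0.1, 0.0, -0.4]
finger_gap: 0.002
time: 5.25
eef_pos: [606.3, -264.8, 29.3]
ee_rot: [0.0, 1.0, 0.0, 0.0]
wrist_force: [-0.7, -0.7, -0.3]
finger_gap: 0.003
```

```bash
for i in 1 2 3; do python3 -m pendant '[0,-0.02,0,0,0,0,0, 0,-0.03,0,0,0,0,0, 0,-0.03,0,0,0,0,0]'|egrep 'eef_p|force'; done
```

```text
eef_pos: [607.2, -264.7, 29.3]
wrist_force: [-1.0, -0.6, -0.4]
eef_pos: [608.1, -264.7, 29.3]
wrist_force: [-0.8, 1.2, 0.4]
eef_pos: [608.9, -264.8, 29.3]
wrist_force: [-0.9, -0.5, 0.2]
```

```bash
python3 -m pendant '[0,-0.03,0,0,0,0,0, 0,-0.03,0,0,0,0,0]'|egrep 'eef_p|force'; python3 -m pendant '[0,-0.03,0,0,0,0,0, 0,-0.03,0,0,0,0,0]'|egrep 'eef_p|force'; python3 -m pendant '[0,-0.03,0,0,0,0,0, 0,-0.03,0,0,0,0,0]'|egrep 'eef_p|force'
```

```text
eef_pos: [609.9, -264.8, 29.3]
wrist_force: [-0.3, -0.0, 0.4]
eef_pos: [610.3, -264.8, 29.3]
wrist_force: [-3.3, 0.9, 0.1]
eef_pos: [610.4, -264.8, 29.2]
wrist_force: [-6.2, 0.7, 4.1]
```

Run:
```python
from h import *
shot('scene','pics/s4.png')
z=np.load('scene.npz');x=z['p'][175:275,255:375,::-1];cv2.imwrite('pics/s4c.png',cv2.resize(x,None,fx=5,fy=5,interpolation=cv2.INTER_CUBIC))
```

```text
(no output)
```

View pics/s4c.png

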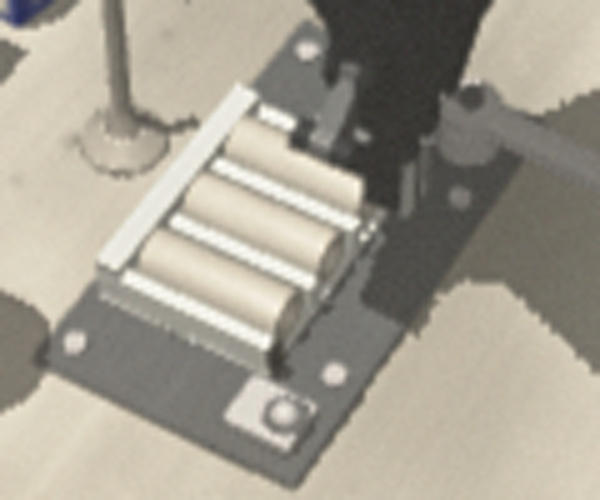

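The pin is home: it lines up with its neighbours against the back wall, and the finger stopped hard at 6 N. I'll back off and go above the post.

```bash
python3 -m pendant '[0,0.15,0,0,0,0,0, 0,0.6,0,0,0,0,0, 0,1.2,0,-1.3,0,0,0, 0,1.2,0,-2.6,0,0,0, 0,1.2,0,-4,0,0,0, 45,2.5,-0.5,-4,0,0,0, 45,3.8,-1,-4,0,0,0, 45,5.2,-1.4,-4,0,0,0, 45,6.5,-1.4,-4,0,0,0, 45,6.9,-1.4,-4,0,0,0, 45,6.9,-1.4,-4,0,0,0, 45,6.9,-1.4,-4,0,0,0, 45,6.9,-1.4,-4,0,0,0]'
python3 - <<'E'
from h import *
print(arm.observe()['joints'])
shot('wrist','pics/w2.png');p,d,m=shot('top','pics/t2.png')
x=p[170:235,270:365,::-1];cv2.imwrite('pics/t2c.png',cv2.resize(x,None,fx=6,fy=6,interpolation=cv2.INTER_CUBIC))
a=cv2.imread('pics/w2.png');b=cv2.imread('pics/t2c.png');a=cv2.resize(a,(480,300));b=cv2.resize(b,(438,300))
cv2.imwrite('pics/both.png',np.vstack([a,cv2.resize(b,(480,300))]))
E
```

```text
time: 7.63
eef_pos: [406.0, -307.1, 150.0]
ee_rot: [0.0, 1.0, -0.001, 0.001]
wrist_force: [-0.4, 0.2, 1.3]
finger_gap: 0.53
[-8.03072593e-01  1.56605183e-02  1.90856156e+00  6.71632589e-04
  1.21505956e+00 -2.37393325e+00]
```

View pics/both.png

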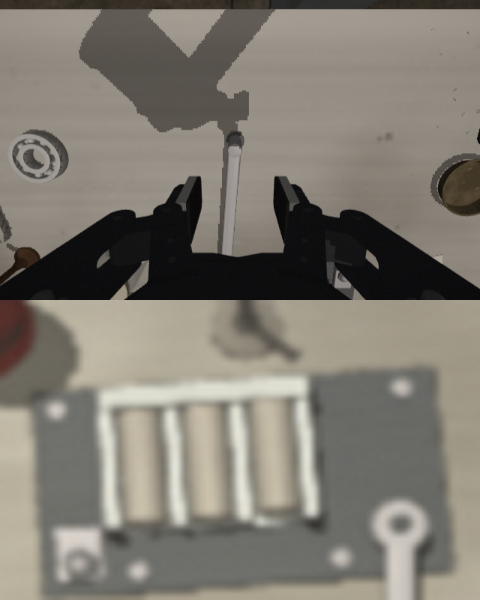

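All three pins are now in line. The wrist view shows the post top at full-scale (312,181), between the open fingers.

Run:
```python
from h import *
m=np.load('wrist.npz');p=onz(m,312.5,181,72);print(p)
d=m['d'];print(d[176:190:3,304:324:3].round())
print(px2w(m,312,185,float(d[185,312])))
```

```text
[ 388.76738977 -309.89906095   72.        ]
[[298. 266. 262. 261. 261. 267. 274.]
 [299. 263. 263. 263. 262. 261. 265.]
 [263. 262. 254. 252. 254. 262. 262.]
 [263. 252. 243. 243. 245. 250. 263.]
 [264. 241. 235. 235. 236. 240. 265.]]
[ 395.53842274 -310.49972458   55.24197497]
```

```bash
python3 -m pendant '[45,0.15,-0.1,0,0,0,0, 45,0.15,-0.1,1.2,0,0,0, 45,0.15,-0.1,2.2,0,0,0, 45,0.15,-0.1,3,0,0,0, 45,0.15,-0.1,3.4,0,0,0, 30,0.15,-0.1,3.53,0,0,0, 30,0.15,-0.1,3.53,0,0,0, 30,0.15,-0.1,3.53,0,0,0, 30,0.15,-0.1,3.53,0,0,0, 30,0.15,-0.1,3.53,0,0,0]'
python3 - <<'E'
from h import *
shot('wrist','pics/w3.png')
s=arm.observe()
H=np.array([604.5,-325.]);a=np.array([-1,0.])
p0=s['eef_pos'][:2]
# arc waypoints for TCP lead: pad 15mm behind TCP; post centre=TCP-8mm along tangent when pushing
for k,phi in enumerate(np.linspace(1.45,0.2,15)):
    post=H+205*np.array([-np.sin(phi),np.cos(phi)]); tan=np.array([np.cos(phi),np.sin(phi)]); t=post+8*tan
    print(k,phi.round(3),t.round(1),'rows x %.2f y %.2f turn %.2f'%(-(t-p0)[0]/30,(t-p0)[1]/30,np.degrees(np.pi/2-phi)/6))
E
```

```text
time: 8.57
eef_pos: [401.1, -310.7, 45.1]
ee_rot: [0.0, 1.0, -0.001, 0.001]
wrist_force: [-0.3, -0.3, 0.1]
finger_gap: 0.353
0 1.45 [ 402.  -292.4] rows x -0.03 y 0.61 turn 1.15
1 1.361 [ 405.7 -274.4] rows x -0.16 y 1.21 turn 2.01
2 1.271 [ 411.  -256.9] rows x -0.33 y 1.79 turn 2.86
3 1.182 [ 417.8 -239.9] rows x -0.56 y 2.36 turn 3.71
4 1.093 [ 426.2 -223.6] rows x -0.84 y 2.90 turn 4.56
5 1.004 [ 435.9 -208.1] rows x -1.17 y 3.42 turn 5.42
6 0.914 [ 447.  -193.5] rows x -1.54 y 3.90 turn 6.27
7 0.825 [ 459.3 -180. ] rows x -1.95 y 4.35 turn 7.12
8 0.736 [ 472.9 -167.7] rows x -2.40 y 4.77 turn 7.97
9 0.646 [ 487.4 -156.5] rows x -2.88 y 5.14 turn 8.83
10 0.557 [ 502.9 -146.8] rows x -3.40 y 5.46 turn 9.68
11 0.468 [ 519.2 -138.4] rows x -3.94 y 5.74 turn 10.53
12 0.379 [ 536.2 -131.6] rows x -4.51 y 5.97 turn 11.38
13 0.289 [ 553.7 -126.2] rows x -5.09 y 6.15 turn 12.24
14 0.2 [ 571.6 -122.5] rows x -5.69 y 6.27 turn 13.09
```

View pics/w3.png

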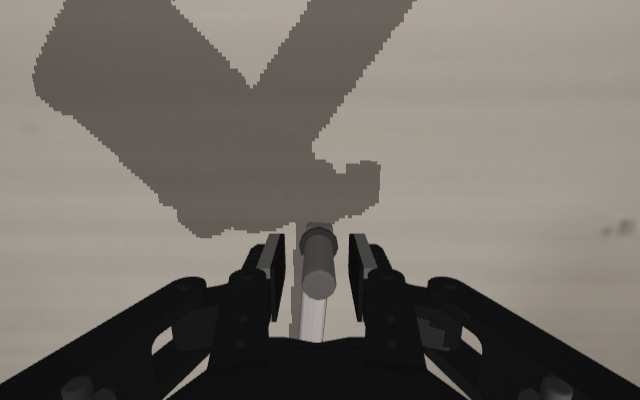

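The post top at (318,285) stands between the two pads, caged and untouched. I'll swing the bar along its arc.

```bash
python3 -m pendant '[30,0,0.3,0,0,0,0.6, 30,-0.03,0.61,0,0,0,1.15, 30,-0.09,0.91,0,0,0,1.6, 30,-0.16,1.21,0,0,0,2, 30,-0.24,1.5,0,0,0,2.4, 30,-0.33,1.79,0,0,0,2.85, 30,-0.56,2.36,0,0,0,3.7, 30,-0.84,2.9,0,0,0,4.55, 30,-1.17,3.42,0,0,0,5.4, 30,-1.54,3.9,0,0,0,6.25, 30,-1.95,4.35,0,0,0,7.1, 30,-2.4,4.77,0,0,0,8, 30,-2.88,5.14,0,0,0,8.8, 30,-3.4,5.46,0,0,0,9.7, 30,-3.94,5.74,0,0,0,10.5, 30,-4.22,5.86,0,0,0,11, 30,-4.51,5.97,0,0,0,11.4, 30,-4.7,6.04,0,0,0,11.7, 30,-4.8,6.07,0,0,0,11.85, 30,-4.8,6.07,0,0,0,11.85]'
python3 - <<'E'
from h import *
shot('scene','pics/s5.png'); shot('wrist','pics/w5.png'); s=arm.observe();print(s['joints'],s['ee_rot'])
a=cv2.imread('pics/s5.png')[160:300,230:450];b=cv2.imread('pics/w5.png')
cv2.imwrite('pics/b5.png',np.vstack([cv2.resize(a,(480,300)),cv2.resize(b,(480,300))]))
E
```

```text
time: 10.28
eef_pos: [545.0, -127.7, 44.1]
ee_rot: [0.581, 0.814, 0.0, 0.001]
wrist_force: [0.0, -0.7, 0.1]
finger_gap: 0.354
[-3.71749448e-01  2.76942388e-01  1.84035432e+00 -1.10398509e-04
  1.02401383e+00 -7.02053273e-01] [ 5.81212205e-01  8.13752020e-01 -1.10144705e-05  1.48321306e-04]
```

View pics/b5.png

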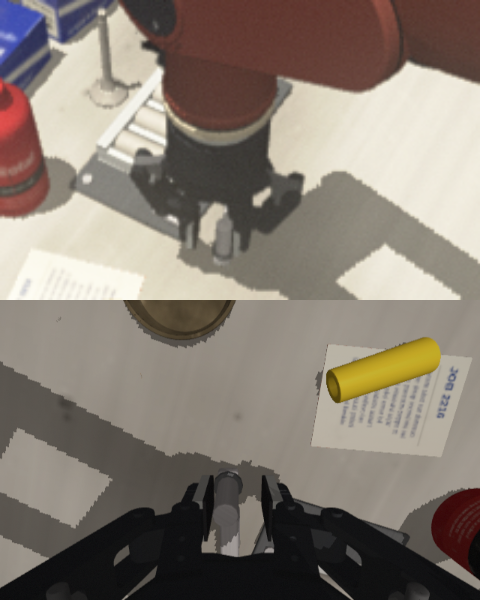

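```bash
python3 -m pendant '[30,-0.03,0.3,0,0,0,0.4, 30,-0.07,0.6,0,0,0,0.8, 30,-0.11,0.85,0,0,0,1.2, 30,-0.16,1.1,0,0,0,1.5, 30,-0.2,1.25,0,0,0,1.8, 30,-0.22,1.36,0,0,0,1.9, 30,-0.22,1.36,0,0,0,1.9, 30,-0.22,1.36,0,0,0,1.9]'
```

```text
time: 11.05
eef_pos: [584.5, -120.8, 43.4]
ee_rot: [0.659, 0.752, -0.0, -0.0]
wrist_force: [0.3, 0.5, 0.2]
finger_gap: 0.349
```

```bash
python3 -m pendant '[30,0,0.05,0,0,0,0.2, 30,0,0.1,0,0,0,0.4, 30,-0.01,0.15,0,0,0,0.5, 30,-0.01,0.2,0,0,0,0.6, 30,-0.01,0.25,0,0,0,0.7]'; python3 -m pendant '[30,0,0.05,0,0,0,0.1, 30,0,0.1,0,0,0,0.2, 30,0,0.15,0,0,0,0.3]' | egrep 'eef_p|force'; python3 -m pendant '[30,0,0.05,0,0,0,0, 30,0,0.1,0,0,0,0]' | egrep 'eef_p|force'
```

```text
time: 11.47
eef_pos: [592.4, -120.0, 43.4]
ee_rot: [0.687, 0.727, -0.0, -0.0]
wrist_force: [0.6, -0.4, -0.6]
finger_gap: 0.352
eef_pos: [594.8, -120.1, 43.2]
wrist_force: [-12.7, -3.6, 8.7]
eef_pos: [596.4, -119.9, 43.1]
wrist_force: [-17.0, -1.3, 13.6]
```

```bash
python3 -m pendant '[30,0,0.02,-0.04,0,0,0, 30,0,0.04,-0.05,0,0,0]' | egrep 'eef_p|force'; python3 -m pendant '[30,0,0.02,0,0,0,0, 30,0,0.04,0,0,0,0]' | egrep 'eef_p|force'
```

```text
eef_pos: [596.7, -119.8, 43.3]
wrist_force: [-14.4, -3.1, 3.4]
eef_pos: [596.9, -119.8, 43.2]
wrist_force: [-18.9, -2.1, 8.0]
```

```bash
python3 -m pendant '[30,0,0.02,-0.02,0,0,0, 30,0,0.04,-0.03,0,0,0]' | egrep 'eef_p|force'; python3 -m pendant '[30,0,0.02,-0.02,0,0,0, 30,0,0.03,-0.03,0,0,0]' | egrep 'eef_p|force'
```

```text
eef_pos: [597.9, -119.7, 43.4]
wrist_force: [-11.6, -1.8, 0.3]
eef_pos: [599.6, -119.5, 43.7]
wrist_force: [-9.4, -3.8, -5.6]
```

```bash
python3 -m pendant '[30,0,0.03,0.01,0,0,0, 30,0,0.06,0.02,0,0,0, 30,0,0.09,0.02,0,0,0, 30,0,0.09,0.02,0,0,0]' | egrep 'eef_p|force'; python3 -m pendant '[30,0,0.03,0,0,0,0, 30,0,0.06,0,0,0,0, 30,0,0.06,0,0,0,0]' | egrep 'eef_p|force'
```

```text
eef_pos: [603.9, -119.2, 43.8]
wrist_force: [-4.1, -0.0, -4.1]
eef_pos: [609.7, -119.5, 46.5]
wrist_force: [-0.2, 0.4, -0.5]
```

```bash
python3 -m pendant '[40,0,-0.1,0.04,0,0,0, 40,0,-0.13,0.05,0,0,0, 40,0,-0.13,0.05,0,0,0, 40,0,-0.13,0.05,0,0,0, 40,0,-0.13,0.05,0,0,0]'
python3 - <<'E'
from h import *
shot('top','pics/t6.png'); shot('scene','pics/s6.png');p,d,m=shot('wrist','pics/w6.png')
a=cv2.imread('pics/s6.png')[150:275,240:400];b=cv2.imread('pics/w6.png')[200:400,130:500]
cv2.imwrite('pics/b6.png',np.hstack([cv2.resize(a,None,fx=2.6,fy=2.6,interpolation=3),cv2.resize(b,None,fx=1,fy=1.625)[:325]]))
E
```

```text
time: 13.55
eef_pos: [605.0, -119.5, 44.8]
ee_rot: [0.698, 0.716, 0.0, 0.0]
wrist_force: [-0.6, 0.1, -0.3]
finger_gap: 0.469
```

View pics/b6.png

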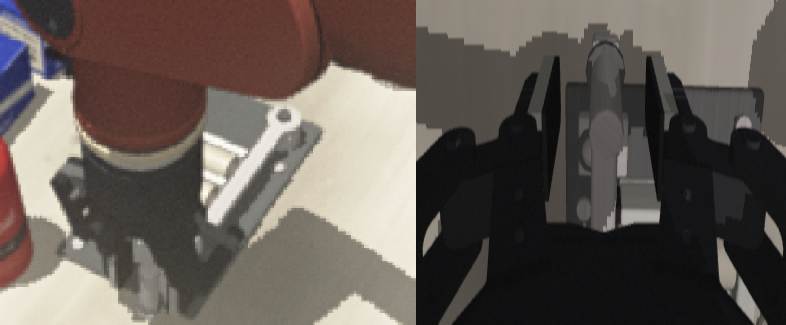

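The bar lies shut across the trough fronts with its rib over the catch, and the post stands clear, centred between the pads. Now the tug: I bring the far pad (tool +y side) up to the post.

```bash
python3 -m pendant '[40,0,-0.1,0,0,0,0, 40,0,-0.2,0,0,0,0, 40,0,-0.3,0,0,0,0, 40,0,-0.33,0,0,0,0, 40,0,-0.33,0,0,0,0, 40,0,-0.33,0,0,0,0]'| egrep 'eef_p|force'; python3 -m pendant '[40,0,-0.02,0,0,0,0, 40,0,-0.02,0,0,0,0]'| egrep 'eef_p|force'; python3 -m pendant '[40,0,-0.02,0,0,0,0, 40,0,-0.02,0,0,0,0]'| egrep 'eef_p|force'
```

```text
eef_pos: [595.0, -119.9, 44.7]
wrist_force: [0.2, 1.1, 0.2]
eef_pos: [594.5, -119.8, 44.7]
wrist_force: [-0.1, 0.8, 0.0]
eef_pos: [593.8, -119.8, 44.6]
wrist_force: [0.2, -0.0, -0.4]
```

```bash
python3 -m pendant '[40,0,-0.02,0,0,0,0, 40,0,-0.02,0,0,0,0]'| egrep 'eef_p|force'; python3 -m pendant '[40,0,-0.02,0,0,0,0, 40,0,-0.02,0,0,0,0]'| egrep 'eef_p|force'; python3 -m pendant '[40,0,-0.02,0,0,0,0, 40,0,-0.02,0,0,0,0]'| egrep 'eef_p|force'
```

```text
eef_pos: [593.2, -119.8, 44.6]
wrist_force: [0.3, -0.4, 0.1]
eef_pos: [592.8, -119.8, 44.7]
wrist_force: [0.7, 0.5, 0.1]
eef_pos: [592.4, -119.9, 44.7]
wrist_force: [3.3, 0.5, -1.4]
```

```bash
python3 -m pendant '[40,0,-0.01,0,0,0,0, 40,0,-0.01,0,0,0,0]'| egrep 'eef_p|force'
```

```text
eef_pos: [592.1, -119.8, 44.7]
wrist_force: [3.9, 0.8, -2.0]
```

```bash
python3 -m pendant '[40,0,-0.015,0,0,0,0, 40,0,-0.015,0,0,0,0]'| egrep 'eef_p|force'; python3 -m pendant '[40,0,0,0,0,0,0, 40,0,0,0,0,0,0]'| egrep 'eef_p|force'
```

```text
eef_pos: [591.9, -119.8, 44.8]
wrist_force: [5.0, 0.8, -3.6]
eef_pos: [591.9, -119.8, 44.7]
wrist_force: [5.5, 1.1, -3.2]
```

Steady at about 5.2 N. I'll hold for over half a second, then release.

```bash
python3 -m pendant '[40,0,0,0,0,0,0, 40,0,0,0,0,0,0, 40,0,0,0,0,0,0]'| egrep 'time|eef_p|force'; python3 -m pendant '[40,0,0,0,0,0,0, 40,0,0,0,0,0,0, 40,0,0,0,0,0,0]'| egrep 'eef_p|force';python3 -m pendant '[40,0,0,0,0,0,0, 40,0,0,0,0,0,0, 40,0,0,0,0,0,0]'| egrep 'time|eef_p|force'
python3 -m pendant '[40,0,0.05,0,0,0,0, 40,0,0.2,0,0,0,0, 40,0,0.42,0,0,0,0, 40,0,0.42,0,0,0,0, 40,0,0.42,0,0,0,0]'| egrep 'time|eef_p|force'
python3 -m pendant '[45,0,0,-0.5,0,0,0, 45,0,0,-1.5,0,0,0, 45,0,0,-2.8,0,0,0, 45,0,0,-4,0,0,0, 45,0,0,-5,0,0,0, 45,4,0,-5,0,0,0, 45,4,-4,-5,0,0,0, 45,4,-6,-5,0,0,0, 45,4,-6,-5,0,0,0, 45,4,-6,-5,0,0,0, 45,4,-6,-5,0,0,0, 45,4,-6,-5,0,0,0]'
python3 - <<'E'
from h import *
p,d,m=shot('top','pics/t7.png'); q,_,_=shot('scene','pics/s7.png')
a=p[140:320,225:425,::-1];b=q[150:290,190:440,::-1]
cv2.imwrite('pics/b7.png',np.hstack([cv2.resize(a,(400,360),interpolation=3),cv2.resize(b,(400,360),interpolation=3)]))
E
```

```text
time: 15.78
eef_pos: [591.9, -119.9, 44.8]
wrist_force: [5.0, 1.1, -2.8]
eef_pos: [591.9, -119.8, 44.7]
wrist_force: [4.1, 1.1, -3.1]
time: 16.28
eef_pos: [591.9, -119.9, 44.8]
wrist_force: [5.0, 0.7, -3.3]
time: 16.7
eef_pos: [604.1, -119.6, 44.6]
wrist_force: [0.2, 0.1, -0.2]
time: 17.7
eef_pos: [415.5, -2.2, 193.3]
ee_rot: [0.697, 0.717, -0.001, -0.002]
wrist_force: [0.8, 0.3, -0.2]
finger_gap: 0.53
```

View pics/b7.png

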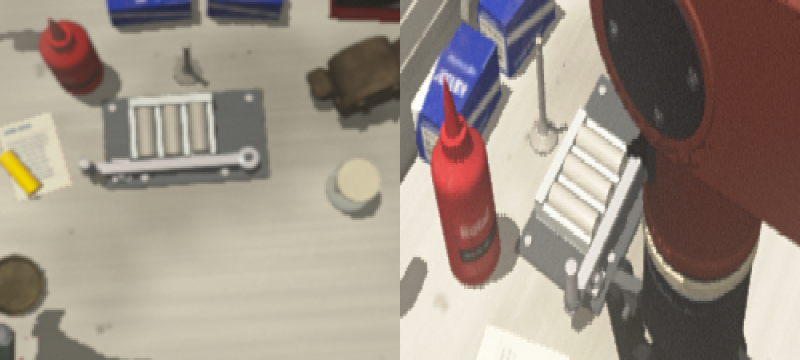

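```bash
python3 -c "
from h import *
m=np.load('top.npz');print(onz(m,225+86/2,140+163/2,72),onz(m,225+248/2,140+157/2,34))
print(arm.observe()['wrist_force'],arm.job_done())"
```

```text
[ 604.62704116 -121.81962802   72.        ] [ 604.76011704 -324.65284727   34.        ]
the job is handed in; nothing more can be done
[-0.26233033  0.34263205  0.61807691] None
```

The job is done and handed in at about 18 s of the 72 s allowed.

- **Pin:** With the bar wide open, I pushed the right-hand pin (tray y = -34) in until it stopped hard against the back wall at about 6 N. All three pins line up in the last pictures.
- **Bar:** I swung it shut past the catch. The highest force I read at the end of a move was about 19 N sideways. That is more than the 10 N given for the catch, but I read up to 14 N of vertical force at the tool too, which I put down to friction on the post. The force then dropped to zero as the bar snapped home, and I let go with the pads clear of the post.
- **Tug:** I pulled the post towards open for about 0.9 s, with readings between 4.1 and 5.5 N. The tool stopped steadily, and I released it.
- **Final check:** The last top picture puts the post at x = 604.6 mm and the hinge at 604.8 mm, so the bar is shut to within what the picture can show. The oiler, valve and jar are standing, with no shift that I could see, and the arm is clear of everything.

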